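# Clamp the order pad in the screw press

## Robot

A 6-joint arm with a two-finger parallel gripper is mounted at the origin on the work surface; the furniture and walls round the work are solid. World frame = base frame: x ahead of the robot, y to its left, z up, the work surface at z = 0. Lengths are in m, angles in rad, forces in N, time in s.
With the tool pointing down it reaches from about 0.35 to 0.775 m from the base axis. Payload 5.5 kg.
Tool frame: the origin (TCP) lies midway between the tips of the shut fingers; the grasp point (between the pads) lies 19 mm behind it; z points along the fingers, y is the line along which they close (so a half turn about z gives the same grasp; the last joint's range is limited). The gripper opens to 85 mm and grips with 20 to 120 N. Pads are 22 mm wide; open, the fingers measure 114 mm over their backs; the gripper's body (76 mm by 85 mm) begins 54 mm behind the grasp point. The pads swing forward as they close: fully open they stand 13 mm farther back than shut.
Start: joints at [-1.464, 0.313, 0.046, 1.304, 0, 1.431], TCP at [0.14, -0.558, 0.231] pointing down, gripper open.
Joint ranges: [-2.76, 2.76], [-0.86, 1.69], [-1.03, 1.26], [-2.2, 2.34], [-1.47, 1.5], [-3.14, 3.14]. Speed limits (rad/s): [2.57, 2.57, 3.14, 3.14, 3.14, 3.14].

## Interface

Orientations are given as a unit quaternion [w, x, y, z].
In Python, from workcell import env gives the robot as it stands.
- The arm moves only by the tool move_arm, never from a script. Its argument "targets" is a list of rows, each a list of 3 entries, a list of its own where there are three numbers: the shift along the tool's x, y, z in mm, then the turn, a rotation vector about the tool's x, y, z in units of 10 degrees (1.0 is 10 degrees), then the closure, from -1 (fully open) to 1 (shut). In form: [[[dx, dy, dz], [ax, ay, az], gripper], ...]. A call has 1 to 5 rows; each row is the pose to reach, as a shift and turn from the pose commanded when the call began, along the tool's axes at that moment; what a row does not reach only later rows make up. A row lasts 1/8 s, in which the tool goes at most 62.5 mm and 10.7 degrees, less where a joint would pass 70% of its speed; a pose out of reach is approached as far as the arm can. A call with a gripper value outside its range is refused whole. The fingers move at their own pace and stop on an object; "squeeze" is the grip in N (left out, the last holds). Time passes only in rows, so rows that repeat a pose let the fingers close. It gives the time, the measured TCP pose, the force, the opening and the grip force at its end, in the units of the state.
- env.get_state(): the state, without advancing time (a new reading comes with each control period).
- env.read_camera(name): name is "scene" or "top" or "wrist"; returns a dict with "pixels" (400x640x3 uint8, red, green, blue), "fovy" (degrees; the focal length in pixels is half the picture's height over the tangent of half this angle, whatever the lens; pixels are square), "cx", "cy" (the principal point, pixels), "extrinsics" (4x4, takes a point from world to camera coordinates); the wrist camera has in their place "mount" (4x4, takes a point from camera to tool coordinates, whose origin is the TCP and whose axes are the flange's). Camera axes: x right, y up, looking along -z (the intrinsics and any distortion apply to the point x, -y, -z); pixel columns grow to the right and rows downward; lengths in m; the calibration is good to about 2 mm. A picture is of the moment at which its call begins: read the wrist's pose just before it. There is no depth.
- env.hand_in(): hands the job in; it is judged then, once.
Trained networks look in a picture, given as the dict that the camera call returned (one of the last four; its "shot" number tells which), for a name from the list of things; names that differ only in an ending like _2 or _b are one class to them, and where a whole thing is asked for, a point or a joint stands for the part that bears it (a point fixed in the world has none). Each returns a list of dicts, best first, with "confidence" (0 to 1); they miss things now and then, are a little off and sometimes report something else, mostly with a low value. They report only what shows in the picture. A call takes as long as a camera call. They do not tell look-alikes from the thing itself.
- env.spot_in(thing, picture): "centre" ([x, y, z] in m, in world coordinates, good to about 4 mm: the middle of the surface that is visible of it).
- env.regions_of(thing, picture): "mask" (400x640 bool, what is visible of it).
- env.landmark_of(thing, picture): "centre" ([x, y, z] in m, in world coordinates, good to about 4 mm: a listed point, or the origin of a listed thing).
The state is a dict: "clock": time; "joint_pos": joint angles; "qvel": joint speeds; "tau": joint torques, N m; "tcp_pos": TCP position; "orientation": TCP orientation; "wrist_force": force on the tool from outside, world axes, zero at the start; "ft_torque": the same for the moment, N m; "finger_gap": finger opening in m; "grip_force": force on a finger pad.
Only numpy, scipy, OpenCV 4.12 (cv2) and the standard library are available. Lean on these libraries where they do the work, as an engineer would, in place of code of your own. Each camera call takes 0.05 s, during which the arm holds its last target. There are 200 camera calls.

## Task

With a fingertip, push the order pad along its guides until it is fully home against the rear lip of the little screw press. Then tighten the press: stroke the wings of its thumbscrew round clockwise (seen from above) with the fingertip, stroke after stroke, until the screw is fully tight and its foot clamps the pad. Do not pick anything up, and leave the things standing around it where they are.

Things in the scene. Friction and masses are not known exactly. Their poses are not given: they have to be found in the camera images.
- press: Small screw press fixed to the table: light wooden board 150 (along its x) x 118 (y) x 8 mm with two low side guides along x, 88 mm apart inside, tops at z 16 mm; rear lip, steel bridge and upright plate as listed. Origin: middle of the board's underside, under the screw's axis, 1.5 mm above z = 0; z up, +x from the open front end, where the pad goes in, towards the rear lip.
- lip (a point): Wooden rear lip of the press, across its y: middle of the top edge of its front face (x = +63.5 mm, z = 21 mm in the press's frame). Axes as the press's. The pad's rear edge comes to rest against it.
- bridge (a point): Steel bridge over the middle of the board: 34 mm along the press's x, 118 mm along y, underside z 39 mm, top z 48 mm, with a bush round the screw 1.5 mm higher; legs at both ends. The point is the middle of its top, on the screw's axis. Axes as the press's.
- plate (a point): Upright steel plate behind the screw, 50 mm wide along the press's y, from the bridge up to z 85 mm; the point is the middle of the top of its front face (x = +32 mm). It leaves 4 mm to the sweep of the wings, so a finger cannot circle the screw: work from the front and the sides. Axes as the press's.
- order_pad: Blue order pad, loose, 124 mm along its x, 76 to 82 mm along its y, 11 mm thick (14 at the wire); origin at the middle of its underside. It lies on the board (underside z 8 mm) between the side guides with a few mm of play, its x along the press's x, and sticks out of the front end; it slides in along the press's +x. Fully home its origin is at x = +1.5 mm in the press's frame.
- wing_screw (a joint): Turn of the vertical thumbscrew in rad, growing clockwise seen from above (tightening): 0 backed off, 9.42 fully tight at a hard stop. Starts between 1.0 and 3.2, stays where left (friction about 0.05 N m), sinks 4 mm a turn (6 mm in all), bringing its foot onto the pad. At 0 the wings lie along the press's x; at q they are turned q clockwise from there.
- wings (a point): Middle of the brass thumbscrew's wings, on its vertical axis, 69.5 mm above the press's origin when backed off, 63.5 mm when tight. Two flat round wings, 5 mm thick, 21 mm high (10.5 mm above and below this point), reach along this point's +x and -x to 28 mm from the axis; the hub between them is 22 mm across. The point turns with the screw; z up.
- foot: Round steel foot of the thumbscrew, under the bridge, 34 mm across, 6 mm high; origin at the centre of its underside. It sinks with the screw without turning: clear of the pad while loose, pressing on the pad over the last half radian or so.
- salt_shaker: Salt shaker standing to the left, 44 mm across, 90 mm tall, origin at the centre of its underside. Not part of the job.
- toothpicks: Pot of toothpicks standing to the left, 38 mm across, 72 mm tall, origin at the centre of its underside. Not part of the job.
- tumbler: Glass tumbler standing to the right, 84 mm across, 85 mm tall, origin at the centre of its underside. Not part of the job.
- matchbox: Matchbox lying to the right, 36 x 57 x 15 mm, origin at the centre of its underside. Not part of the job.
Mind the look-alikes: they are no part of the job. What is shaped like the order_pad but purple or red is not meant. Leave any red look-alike of the press alone.

How it is judged:
By the outcome, as a careful person would: the job done as asked, in the order asked, and still so for the second after the job is handed in, with the robot touching nothing.
It also fails if it takes over 72 s, if anything falls off the work surface, if the arm or the gripper's body presses on something with over 40 N, if the wrist force passes 120 N, or if a joint passes its speed limit or range.

## Working session

There is one attempt and no reset: what is moved stays moved. The work goes in short steps, Python scripts to look and compute and a tool call to move; the robot and the scene stay as the last step left them, time stands still between calls to the robot, and variables do not carry over. Pictures are saved under pics/ and viewed, at most 10 in all, crops included, and the job is handed in when it is done.

Besides the shell and the picture viewer there is one more tool, called by a JSON object that holds its "name" and its "arguments". move_arm: Moves the arm, as the interface text tells. Its arguments: {"type":"object","properties":{"targets":{"type":"array","items":{"type":"array"}},"squeeze":{"type":"number"}},"required":["targets"]}

```bash
mkdir -p pics; cat > h.py <<'E'
import numpy as np, cv2
from workcell import env
from scipy.spatial.transform import Rotation as R
def save(p,n,crop=None,s=1):
    im=cv2.cvtColor(p["pixels"],cv2.COLOR_RGB2BGR)
    if crop: im=im[crop[1]:crop[3],crop[0]:crop[2]]
    cv2.imwrite('pics/'+n,cv2.resize(im,None,fx=s,fy=s,interpolation=cv2.INTER_CUBIC))
def proj(p,X):
    E=np.array(p["extrinsics"]);c=E[:3,:3]@np.array(X)+E[:3,3]
    f=200/np.tan(np.radians(p["fovy"])/2)
    return p["cx"]+f*c[0]/-c[2],p["cy"]+f*-c[1]/-c[2]
E
python3 - <<'E'
from h import *
a=env.read_camera("top");b=env.read_camera("scene")
save(a,'top.png');save(b,'scene.png')
print({k:v for k,v in a.items() if k!='pixels'})
np.set_printoptions(precision=4,suppress=True)
for t in ["press","lip","bridge","plate","order_pad","wings","foot","salt_shaker","toothpicks","tumbler","matchbox"]:
  for n,p in(("top",a),("scene",b)):
    for d in env.landmark_of(t,p)[:3]:
      print(t,n,np.array(d["centre"]),round(d["confidence"],2),np.round(proj(p,d["centre"])))
E
```

```text
{'fovy': 52.765612355007825, 'cx': 322.0073414374202, 'cy': 199.3586885914748, 'extrinsics': array([[ 1.95349495e-02, -9.99801506e-01,  3.91587148e-03,
        -8.16992055e-02],
       [ 9.78875588e-01,  1.99230562e-02,  2.03483795e-01,
        -5.19935183e-01],
       [-2.03521421e-01, -1.41894675e-04,  9.79070483e-01,
        -1.22675693e+00],
       [ 0.00000000e+00,  0.00000000e+00,  0.00000000e+00,
         1.00000000e+00]]), 'shot': 1}
press top [ 0.6392 -0.0285 -0.0014] 0.83 [310. 168.]
press top [ 0.2759 -0.2909  0.0011] 0.78 [389. 280.]
press top [ 0.6421 -0.032   0.0496] 0.48 [311. 163.]
press scene [ 0.6446 -0.0311  0.002 ] 0.59 [280. 206.]
press scene [ 0.6434 -0.0324  0.0253] 0.17 [280. 199.]
lip top [ 0.3327 -0.3327  0.0215] 0.79 [404. 262.]
lip top [ 0.6979 -0.0497  0.0216] 0.69 [317. 150.]
lip scene [ 0.6975 -0.0524  0.0221] 0.75 [272. 193.]
bridge top [ 0.276  -0.2953  0.0484] 0.66 [394. 280.]
bridge top [ 0.6403 -0.0297  0.0496] 0.63 [310. 164.]
bridge scene [ 0.6417 -0.029   0.0491] 0.63 [280. 194.]
plate top [ 0.6734 -0.0404  0.0884] 0.83 [313. 150.]
plate top [ 0
[... 566 characters left out ...]
-0.2897  0.0689] 0.48 [393. 279.]
wings scene [ 0.5825 -0.3817  0.0016] 0.68 [351. 172.]
wings scene [ 0.6425 -0.0307  0.0686] 0.6 [279. 188.]
foot top [ 0.6382 -0.0302  0.0255] 0.65 [310. 166.]
foot top [ 0.2764 -0.2939  0.022 ] 0.36 [392. 280.]
foot scene [ 0.6419 -0.0312  0.0274] 0.47 [280. 199.]
salt_shaker top [0.6399 0.2478 0.0011] 0.64 [228. 166.]
salt_shaker scene [0.6367 0.2499 0.0033] 0.61 [216. 251.]
toothpicks scene [ 0.44    0.2386 -0.0004] 0.94 [274. 278.]
tumbler top [ 0.5859 -0.3788 -0.0008] 0.92 [414. 186.]
tumbler scene [ 0.583  -0.3797  0.0017] 0.65 [351. 172.]
matchbox top [ 0.4339 -0.378   0.0025] 0.69 [416. 231.]
matchbox scene [ 0.4381 -0.3752  0.0008] 0.49 [384. 182.]
```

```bash
python3 - <<'E'
import cv2
a=cv2.imread('pics/top.png')
cv2.imwrite('pics/top2.png',cv2.resize(a[100:320,200:460],None,fx=3,fy=3,interpolation=2)[:600])
E
```

```text
(no output)
```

View pics/top2.png

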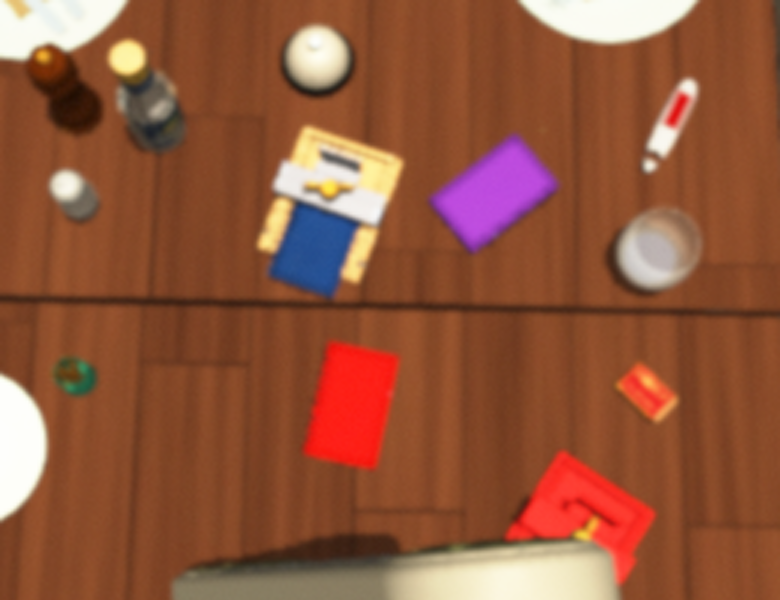

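View pics/scene.png

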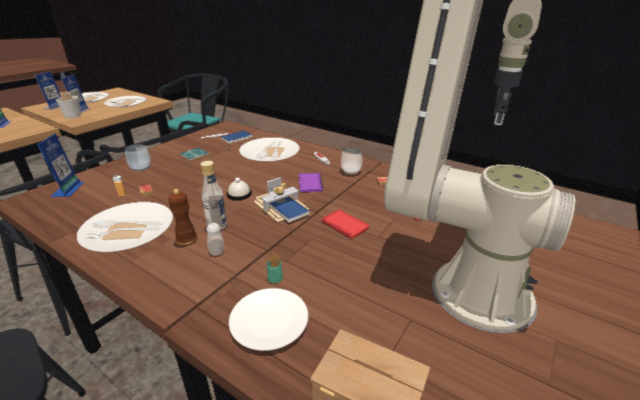

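The two candidates that look like the press are the wooden one at (310,165) with the blue pad at (305,177), and the red one at (393,280). The pad look-alikes are red at (315,234) and purple at (366,164). The wooden press with the blue pad, at about (0.64, -0.03), fits the description, and the enlarged crop confirms it.

```bash
python3 - <<'E'
from h import *
np.set_printoptions(precision=4,suppress=True)
s=env.get_state();print(s)
q=s['orientation'];M=R.from_quat([q[1],q[2],q[3],q[0]]).as_matrix();print(M)
print("shift mm",M.T@(np.array([0.52,0.0,0.23])-s['tcp_pos'])*1000)
t=np.radians(-20);Z=np.array([0,0,-1]);X=np.array([np.cos(t),np.sin(t),0])
for sg in(1,-1):
  D=np.array([sg*X,np.cross(Z,sg*X),Z]).T
  print("rot",np.degrees(R.from_matrix(M.T@D).as_rotvec())/10)
E
```

```text
{'clock': 1.2, 'joint_pos': array([-1.4636,  0.3132,  0.0461,  1.3036,  0.    ,  1.4312]), 'qvel': array([ 0.0007, -0.0004,  0.0013,  0.0011,  0.0009, -0.0009]), 'tau': array([ -0.0016, -48.0482,  29.881 ,   0.0007,  -0.0002,   0.    ]), 'tcp_pos': array([ 0.1405, -0.5576,  0.2313]), 'orientation': array([0.    , 0.9924, 0.1231, 0.    ]), 'wrist_force': array([-0.309 ,  0.2613,  0.5782]), 'ft_torque': array([ 0.0054, -0.0323,  0.0244]), 'grip_force': 0.0, 'finger_gap': 0.0851669292318085}
[[ 0.9697  0.2443  0.    ]
 [ 0.2443 -0.9697 -0.0001]
 [ 0.      0.0001 -1.    ]]
shift mm [ 504.2492 -448.0138    1.29  ]
rot [ 0.0003 -0.0003  3.4139]
rot [  0.0004   0.0004 -14.5861]
```

{"name": "move_arm", "arguments": {"targets": [[[168, -149, 0], [0, 0, -4.86], 1], [[168, -149, 0], [0, 0, -4.86], 1], [[168, -149, 0], [0, 0, -4.86], 1], [[168, -149, 0], [0, 0, -4.86], 1], [[168, -149, 0], [0, 0, -4.86], 1]]}}

```text
clock: 1.82
tcp_pos: [0.2682, -0.3696, 0.2317]
orientation: [0.0, 0.852, 0.524, 0.0]
wrist_force: [-0.3, -0.8, -0.0]
finger_gap: -0.0
grip_force: 0.0
```

{"name": "move_arm", "arguments": {"targets": [[[223, 27, 0], [0, 0, -4.86], 1], [[223, 27, 0], [0, 0, -4.86], 1], [[223, 27, 0], [0, 0, -4.86], 1], [[223, 27, 0], [0, 0, -4.86], 1], [[223, 27, 0], [0, 0, -4.86], 1]]}}

```text
clock: 2.45
tcp_pos: [0.3942, -0.184, 0.2315]
orientation: [0.0, 0.56, 0.828, 0.0]
wrist_force: [-0.4, -0.9, -0.1]
finger_gap: 0.0001
grip_force: 0.0
```

{"name": "move_arm", "arguments": {"targets": [[[127, 185, 0], [0, 0, -4.86], 1], [[127, 185, 0], [0, 0, -4.86], 1], [[127, 185, 0], [0, 0, -4.86], 1], [[127, 185, 0], [0, 0, -4.86], 1], [[127, 185, 0], [0, 0, -4.86], 1]]}}

```text
clock: 3.08
tcp_pos: [0.5204, 0.0018, 0.231]
orientation: [0.0, 0.17, 0.985, 0.0]
wrist_force: [-0.3, -1.0, 0.0]
finger_gap: -0.0002
grip_force: 0.0
```

```bash
cat >> h.py <<'E'
np.set_printoptions(precision=4,suppress=True)
def pose():
    s=env.get_state();q=s['orientation'];T=np.eye(4)
    T[:3,:3]=R.from_quat([q[1],q[2],q[3],q[0]]).as_matrix();T[:3,3]=s['tcp_pos'];return s,T
def wrist():
    s,T=pose();p=env.read_camera("wrist");p["extrinsics"]=np.linalg.inv(T@np.array(p["mount"]));return s,T,p
E
python3 - <<'E'
from h import *
s,T,p=wrist();print(s['joint_pos'],T[:3],s['finger_gap'],s['clock'],np.array(p['mount']))
save(p,'w1.png')
for t in ["press","lip","bridge","plate","order_pad","wings","foot"]:
    for d in env.landmark_of(t,p)[:2]:
      print(t,np.array(d["centre"]),round(d["confidence"],2),np.round(proj(p,d["centre"])))
E
```

```text
[-0.151   0.2072 -0.0953  1.268   0.0003  0.1909] [[-0.9421  0.3352  0.0003  0.5204]
 [ 0.3352  0.9421  0.0002  0.0018]
 [-0.0002  0.0003 -1.      0.231 ]] -0.0002253590887750183 3.075 [[-0.0008  0.9518  0.3067  0.0785]
 [ 1.      0.0011 -0.0007  0.0016]
 [-0.001   0.3067 -0.9518 -0.143 ]
 [ 0.      0.      0.      1.    ]]
press [ 0.2781 -0.2915  0.0001] 0.66 [20. 61.]
lip [ 0.3295 -0.3278  0.018 ] 0.78 [  7. 114.]
order_pad [ 0.4163 -0.057   0.0011] 0.74 [244. 106.]
order_pad [ 0.5972 -0.0171  0.0066] 0.7 [321. 222.]
```

View pics/w1.png

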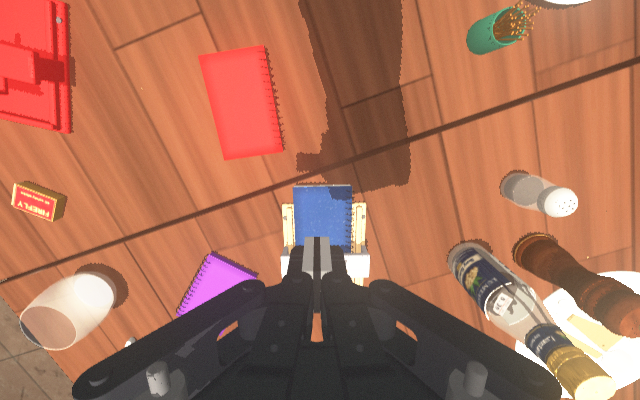

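The view shows the blue pad between the guides: its front edge runs (293,186)–(351,185), the guide front ends are at about y=203, and its sides are vertical, so the tool yaw matches. The gripper hides the screw.

```bash
cat >> h.py <<'E'
def ray(p,u,v,z):
    E=np.array(p["extrinsics"]);f=200/np.tan(np.radians(p["fovy"])/2)
    d=E[:3,:3].T@np.array([(u-p["cx"])/f,-(v-p["cy"])/f,-1]);c=-E[:3,:3].T@E[:3,3]
    return c+d*(z-c[2])/d[2]
E
python3 - <<'E'
from h import *
s,T,p=wrist();top=env.read_camera("top")
im=p["pixels"].astype(int)
m=((im[...,2]>im[...,0]+40)&(im[...,1]<im[...,2]))&(im[...,0]<100);m[:,:285]=0;m[:,372:]=0;m[:170]=0;m[260:]=0
for v in (190,200,210,225,235):
    c=np.where(m[v])[0];print(v,c.min(),c.max(),ray(p,c.min(),v,.0205),ray(p,c.max(),v,.0205))
for u in (300,320,340): r=np.where(m[:,u])[0];print(u,r.min(),T[:3,:3].T@(ray(p,u,r.min(),.0205)-T[:3,3])*1000,ray(p,u,r.min(),.0205))
for n,u,v,z in(("gL",283,203,.0175),("gR",367,203,.0175),("brL",282,252,.0495),("brR",369,255,.0495)): X=ray(p,u,v,z);print(n,X,T[:3,:3].T@(X-T[:3,3])*1000)
save(p,'w2.png',(260,170,390,280),6); save(top,'t2.png',(280,130,345,205),8)
# edges in top
E
```

```text
190 328 347 [0.5503 0.0054 0.0205] [0.5589 0.0289 0.0205]
200 343 353 [0.5703 0.0196 0.0205] [0.5749 0.0321 0.0205]
210 351 353 [0.5875 0.0251 0.0205] [0.5884 0.0277 0.0205]Traceback (most recent call last):
  File "<stdin>", line 6, in <module>
    return umr_minimum(a, axis, None, out, keepdims, initial, where)
ValueError: zero-size array to reduction operation minimum which has no identity
```

```bash
python3 - <<'E'
from h import *
s,T,p=wrist();top=env.read_camera("top")
for n,u,v,z in(("padL",293.5,186,.0205),("padR",351.5,185.5,.0205),("padL2",294.5,240,.0205),("padR2",352,240,.0205),("gL",283,203,.0175),("gR",367,203,.0175),("brL",282,252,.0495),("brR",369,255,.0495)): X=ray(p,u,v,z);print(n,X,T[:3,:3].T@(X-T[:3,3])*1000)
save(p,'w2.png',(270,170,380,270),5)
im=cv2.imread('pics/top.png')[140:205,280:345]; im=cv2.resize(im,None,fx=8,fy=8,interpolation=2); cv2.imwrite('pics/t2.png',im)
E
```

```text
padL [ 0.5295 -0.0351  0.0205] [-21.4395 -28.314  210.91  ]
padR [0.5551 0.0365 0.0205] [-20.8408  47.6698 210.9078]
padL2 [ 0.6028 -0.0626  0.0205] [-99.7297 -28.9519 210.9273]
padR2 [0.6305 0.0127 0.0205] [-99.8325  51.3297 210.9252]
gL [ 0.5475 -0.0576  0.0175] [-46.0607 -43.3322 213.9158]
gR [0.5866 0.0486 0.0175] [-46.1892  69.8726 213.9128]
brL [ 0.6004 -0.0768  0.0495] [-102.3666  -43.1354  181.9283]
brR [0.6437 0.0281 0.0495] [-106.9156   70.2767  181.9262]
```

View pics/t2.png

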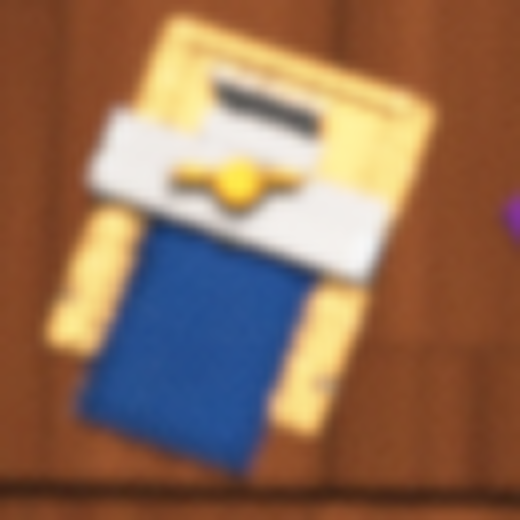

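View pics/w2.png

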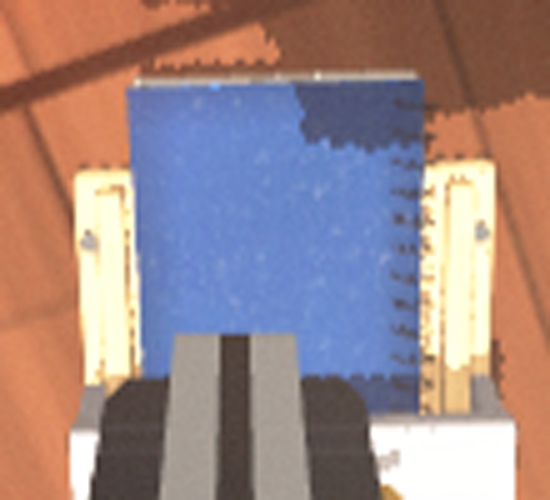

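```bash
python3 - <<'E'
from h import *
p=env.read_camera("top")
P=lambda u,v,z:ray(p,280+u/8,140+v/8,z)
a=lambda d:np.degrees(np.arctan2(d[1],d[0]))
b1,b2=P(88,190,.0495),P(365,280,.0495);print("bridge",b1,b2,a(b1-b2)-90,np.linalg.norm(b1-b2))
b1,b2=P(115,105,.0495),P(392,195,.0495);print("bridge rear",b1,b2,a(b1-b2)-90)
b1,b2=P(168,15,.0225),P(437,103,.0225);print("lip rear",b1,b2,a(b1-b2)-90)
b1,b2=P(78,413,.0205),P(247,470,.0205);print("pad front",b1,b2,a(b1-b2)-90)
b1,b2=P(247,470,.0205),P(313,280,.0205);print("pad side",a(b2-b1))
b1,b2=P(172,178,.073),P(298,180,.073);print("wings",b1,b2,a(b2-b1),(b1+b2)/2,P(240,182,.08))
s,T,w=wrist()
for n,u,v,z in(("brL",284.4,256,.0495),("brR",373.2,253.5,.0495),("gL",285,203,.0175),("gR",368.6,203,.0175)):
  X=ray(w,u,v,z);print(n,X)
E
```

```text
bridge [0.6382 0.0316 0.0495] [ 0.6028 -0.0814  0.0495] -17.411813483434457 0.11841740523689229
bridge rear [0.6745 0.0218 0.0495] [ 0.6387 -0.0917  0.0495] -17.512137123129634
lip rear [0.7233 0.003  0.0225] [ 0.6871 -0.1103  0.0225] -17.74776713898767
pad front [0.552  0.0347 0.0205] [ 0.5296 -0.035   0.0205] -17.81995104152493
pad side -17.362847134865557
wings [ 0.6369 -0.0036  0.073 ] [ 0.6371 -0.0538  0.073 ] -89.75902232523852 [ 0.637  -0.0287  0.073 ] [ 0.6336 -0.031   0.08  ]
brL [ 0.607  -0.0759  0.0495]
brR [0.6435 0.0341 0.0495]
gL [ 0.5485 -0.0549  0.0175]
gR [0.5873 0.0509 0.0175]
```

The press axis is at about (0.640, -0.029) with yaw -17.5°, the screw is at about 1.26 rad, and the pad front is at press x≈-102 mm. Next I go down in front of the pad.

{"name": "move_arm", "arguments": {"targets": [[[2, 6.5, 60], [0, 0, -0.21], 1], [[2, 6.5, 120], [0, 0, -0.21], 1], [[2, 6.5, 170], [0, 0, -0.21], 1], [[2, 6.5, 217], [0, 0, -0.21], 1], [[2, 6.5, 217], [0, 0, -0.21], 1]]}}

```text
clock: 4.4
tcp_pos: [0.5159, 0.0066, 0.0111]
orientation: [-0.004, 0.156, 0.988, -0.0]
wrist_force: [-0.7, -0.4, -0.1]
finger_gap: 0.0001
grip_force: 0.0
```

{"name": "move_arm", "arguments": {"targets": [[[-8, 0, 0], [0, 0, 0], 1], [[-14, 0, 0], [0, 0, 0], 1], [[-20, 0, 0], [0, 0, 0], 1], [[-26, 0, 0], [0, 0, 0], 1], [[-32, 0, 0], [0, 0, 0], 1]]}}

```text
clock: 5.03
tcp_pos: [0.5505, -0.0038, 0.0146]
orientation: [0.0, 0.156, 0.988, -0.0]
wrist_force: [-0.9, 1.2, 0.4]
finger_gap: 0.0001
grip_force: 0.4
```

```bash
python3 - <<'E'
from h import *
s,T,p=wrist();print(s['wrist_force'],T[:3]);save(p,'w3.png',(200,100,440,300),3)
E
```

```text
[-0.9241  1.2106  0.4211] [[-0.9513  0.3083  0.0005  0.5505]
 [ 0.3083  0.9513 -0.0001 -0.0038]
 [-0.0005  0.     -1.      0.0146]]
```

View pics/w3.png

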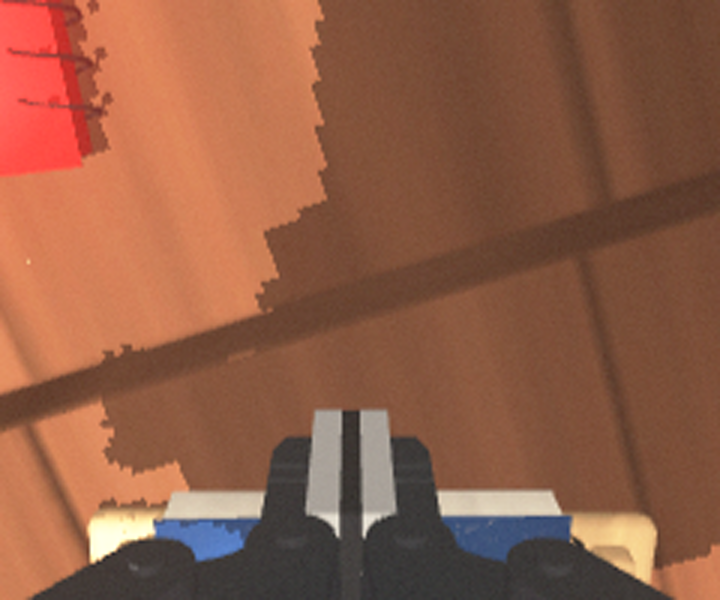

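The fingertip is behind the pad's front edge (edge at about y=500 in the crop), nearly centred and inside the guides. I keep pushing.

{"name": "move_arm", "arguments": {"targets": [[[-4, 0, 0], [0, 0, 0], 1], [[-8, 0, 0], [0, 0, 0], 1], [[-12, 0, 0], [0, 0, 0], 1], [[-15, 0, 0], [0, 0, 0], 1], [[-17, 0, 0], [0, 0, 0], 1]]}}

```text
clock: 5.7
tcp_pos: [0.5664, -0.009, 0.0142]
orientation: [0.0, 0.156, 0.988, -0.0]
wrist_force: [-0.6, 0.6, 0.3]
finger_gap: -0.0002
grip_force: 0.2
```

{"name": "move_arm", "arguments": {"targets": [[[-1, 0, 0], [0, 0, 0], 1], [[-2, 0, 0], [0, 0, 0], 1], [[-3, 0, 0], [0, 0, 0], 1], [[-4, 0, 0], [0, 0, 0], 1]]}}

```text
clock: 6.2
tcp_pos: [0.57, -0.0102, 0.0143]
orientation: [0.0, 0.156, 0.988, -0.0]
wrist_force: [-0.0, -0.3, -0.8]
finger_gap: -0.0001
grip_force: 0.2
```

{"name": "move_arm", "arguments": {"targets": [[[-1, 0, 0], [0, 0, 0], 1], [[-2, 0, 0], [0, 0, 0], 1], [[-3, 0, 0], [0, 0, 0], 1]]}}

```text
clock: 6.58
tcp_pos: [0.5727, -0.011, 0.0142]
orientation: [-0.0, 0.156, 0.988, 0.0]
wrist_force: [-2.2, 0.6, 2.1]
finger_gap: -0.0003
grip_force: 1.2
```

{"name": "move_arm", "arguments": {"targets": [[[-1, 0, 0], [0, 0, 0], 1], [[-2, 0, 0], [0, 0, 0], 1]]}}

```text
clock: 6.82
tcp_pos: [0.5728, -0.0111, 0.0141]
orientation: [-0.002, 0.156, 0.988, 0.0]
wrist_force: [-7.9, 2.1, 6.8]
finger_gap: -0.0002
grip_force: 3.9
```

Force is rising and the TCP has stopped, so the pad is against the lip. One more firm push, then I back off and rise to wing height.

{"name": "move_arm", "arguments": {"targets": [[[-1, 0, 0], [0, 0, 0], 1], [[-2, 0, 0], [0, 0, 0], 1], [[-2, 0, 0], [0, 0, 0], 1]]}}

```text
clock: 7.2
tcp_pos: [0.5728, -0.0111, 0.0139]
orientation: [-0.003, 0.156, 0.988, 0.0]
wrist_force: [-10.3, 3.6, 7.5]
finger_gap: -0.0003
grip_force: 5.3
```

{"name": "move_arm", "arguments": {"targets": [[[6, 0, 0], [0, 0, 0], 1], [[14, 0, 0], [0, 0, 0], 1], [[14, 18, -50], [0, 0, 0], 1], [[14, 18, -90], [0, 0, 0], 1], [[14, 18, -90], [0, 0, 0], 1]]}}

```text
clock: 7.82
tcp_pos: [0.572, 0.0089, 0.1082]
orientation: [0.004, 0.156, 0.988, 0.0]
wrist_force: [-0.1, 0.0, -0.0]
finger_gap: -0.0004
grip_force: 0.0
```

```bash
python3 - <<'E'
from h import *
a=env.read_camera("scene");top=env.read_camera("top")
for n,p in(("scene",a),("top",top)):
  for t in("order_pad","wings","bridge","plate","lip"):
    for d in env.landmark_of(t,p)[:3]:
      c=np.array(d["centre"])
      if abs(c[0]-.64)<.08 and abs(c[1]+.03)<.06:
        r=c-[.64,-.029,0];th=np.radians(-17.7)
        print(n,t,c,round(d["confidence"],2),"press",1000*np.array([r[0]*np.cos(th)+r[1]*np.sin(th),-r[0]*np.sin(th)+r[1]*np.cos(th),r[2]]))
u,v=map(int,proj(a,[.64,-.029,.05]));A=cv2.cvtColor(a["pixels"],4)[v-35:v+40,u-50:u+50]
u,v=map(int,proj(top,[.64,-.029,.05]));B=cv2.cvtColor(top["pixels"],4)[v-35:v+40,u-50:u+50]
cv2.imwrite('pics/c1.png',cv2.resize(np.vstack([A,B]),None,fx=4,fy=4,interpolation=2))
E
```

```text
scene order_pad [ 0.6423 -0.0283  0.0092] 0.64 press [1.9783 1.3661 9.2   ]
scene wings [ 0.6425 -0.0291  0.0698] 0.59 press [ 2.4121  0.6648 69.8   ]
scene wings [ 0.6427 -0.0315 -0.0018] 0.35 press [ 3.3323 -1.5608 -1.8   ]
scene bridge [ 0.6415 -0.0301  0.0519] 0.85 press [ 1.7634 -0.5919 51.9   ]
scene plate [ 0.6774 -0.0367  0.0867] 0.73 press [37.9706  4.0353 86.7   ]
scene lip [ 0.7    -0.0511  0.021 ] 0.94 press [63.8788 -2.8118 21.    ]
top order_pad [ 0.646  -0.0298  0.0078] 0.76 press [5.9592 1.0621 7.8   ]
top wings [ 0.6391 -0.0282  0.0712] 0.39 press [-1.1006  0.4885 71.2   ]
top bridge [ 0.6417 -0.0322  0.0516] 0.56 press [ 2.5924 -2.5317 51.6   ]
top plate [ 0.6742 -0.042   0.0897] 0.95 press [36.5335 -1.9867 89.7   ]
top lip [ 0.6999 -0.0514  0.0237] 0.93 press [63.8748 -3.128  23.7   ]
```

View pics/c1.png

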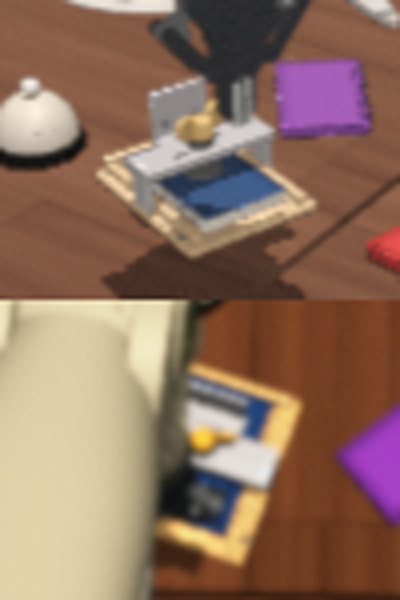

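The pad is home: it's up against the lip, and its origin reads at press x≈+2. The screw still stands at its starting angle, so stroke 1 pushes the left wing from the front.

{"name": "move_arm", "arguments": {"targets": [[[-33, 0, 25], [0, 0, 0], 1], [[-33, 0, 50], [0, 0, 0], 1], [[-50, 0, 50], [0, 0, 0], 1], [[-58, 1, 50], [0, 0, 0], 1], [[-62, 4, 50], [0, 0, 0], 1]]}}

```text
clock: 9.05
tcp_pos: [0.6291, -0.0066, 0.0544]
orientation: [-0.0, 0.156, 0.988, -0.0]
wrist_force: [-2.4, -1.8, 0.1]
finger_gap: -0.0002
grip_force: 1.0
```

{"name": "move_arm", "arguments": {"targets": [[[-5, 3, 0], [0, 0, 0], 1], [[-10, 5, 0], [0, 0, 0], 1], [[-16, 6, 0], [0, 0, 0], 1], [[-22, 5, 0], [0, 0, 0], 1], [[-28, 3, 0], [0, 0, 0], 1]]}}

```text
clock: 9.68
tcp_pos: [0.6568, -0.0108, 0.0541]
orientation: [-0.0, 0.156, 0.988, 0.001]
wrist_force: [-1.1, 4.2, 0.3]
finger_gap: -0.0
grip_force: 2.2
```

```bash
cat >> h.py <<'E'
C=np.array([.6415,-.0297,.0015])
def pr(c):
    r=np.array(c)-C;th=np.radians(-17.7)
    return 1000*np.array([r[0]*np.cos(th)+r[1]*np.sin(th),-r[0]*np.sin(th)+r[1]*np.cos(th),r[2]])
E
python3 - <<'E'
from h import *
s=env.get_state();print(s['wrist_force'],s['tcp_pos'],pr(s['tcp_pos']))
p=env.read_camera("scene");save(p,'s2.png',(220,120,340,220),6)
E
```

```text
[-1.1445  4.2106  0.3142] [ 0.6568 -0.0108  0.0541] [ 8.825  22.6088 52.6455]
```

View pics/s2.png

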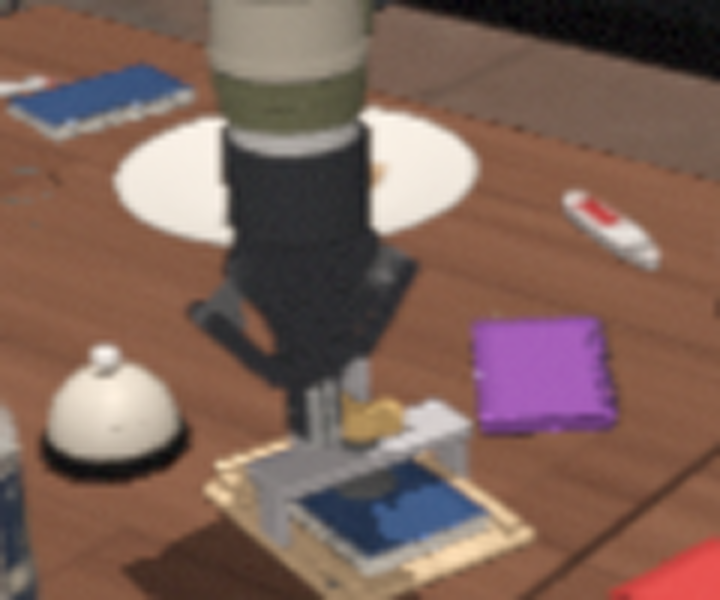

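The finger has carried the left wing round to about 30° (contact normal agrees). Next I lift over to the right side for stroke 2.

{"name": "move_arm", "arguments": {"targets": [[[-4, -2, 0], [0, 0, 0], 1], [[-2, 8, 0], [0, 0, 0], 1], [[0, 8, -48], [0, 0, 0], 1], [[2, -30, -48], [0, 0, 0], 1], [[4, -65, -48], [0, 0, 0], 1]]}}

```text
clock: 10.35
tcp_pos: [0.6341, -0.0733, 0.1038]
orientation: [0.002, 0.156, 0.988, -0.001]
wrist_force: [-0.2, 0.2, 0.6]
finger_gap: -0.0001
grip_force: 0.0
```

{"name": "move_arm", "arguments": {"targets": [[[0, 0, 45], [0, 0, 0], 1], [[9, 10, 45], [0, 0, 0], 1], [[17, 18, 45], [0, 0, 0], 1], [[25, 24, 45], [0, 0, 0], 1], [[30, 31, 45], [0, 0, 0], 1]]}}

```text
clock: 10.98
tcp_pos: [0.6148, -0.0337, 0.0589]
orientation: [0.002, 0.156, 0.988, -0.001]
wrist_force: [0.6, -5.1, -0.2]
finger_gap: -0.0002
grip_force: 1.6
```

```bash
python3 - <<'E'
from h import *
s=env.get_state();print(s['clock'],s['wrist_force'],s['tcp_pos'],pr(s['tcp_pos']))
E
```

```text
10.975 [ 0.586  -5.0639 -0.1529] [ 0.6148 -0.0337  0.0589] [-24.168  -11.9602  57.403 ]
```

{"name": "move_arm", "arguments": {"targets": [[[4, 7, 0], [0, 0, 0], 1], [[4, 15, 0], [0, 0, 0], 1], [[1, 22, 0], [0, 0, 0], 1], [[-4, 28, 0], [0, 0, 0], 1], [[-10, 33, 0], [0, 0, 0], 1]]}}

```text
clock: 11.6
tcp_pos: [0.6335, -0.005, 0.0568]
orientation: [-0.001, 0.156, 0.988, 0.0]
wrist_force: [-1.7, -0.5, -0.5]
finger_gap: 0.0001
grip_force: 1.0
```

{"name": "move_arm", "arguments": {"targets": [[[-8, 3, 0], [0, 0, 0], 1], [[-15, 4, 0], [0, 0, 0], 1], [[-20, 3, 0], [0, 0, 0], 1], [[-24, 0, 0], [0, 0, 0], 1], [[-27, -2, 0], [0, 0, 0], 1]]}}

```text
clock: 12.22
tcp_pos: [0.6597, -0.0158, 0.0576]
orientation: [0.001, 0.156, 0.988, 0.0]
wrist_force: [-2.0, 3.1, -0.1]
finger_gap: -0.0
grip_force: 1.3
```

```bash
python3 - <<'E'
from h import *
s=env.get_state();f=s['wrist_force'];print(s['clock'],f,s['tcp_pos'],pr(s['tcp_pos']));g=pr(f/1000+C);print("theta",np.degrees(np.arctan2(-g[0],g[1])))
E
```

```text
12.225 [-2.0113  3.1396 -0.142 ] [ 0.6597 -0.0158  0.0576] [13.0538 18.8081 56.1245]
theta 50.34452672889869
```

{"name": "move_arm", "arguments": {"targets": [[[2, 9, 0], [0, 0, 0], 1], [[4, 9, -46], [0, 0, 0], 1], [[6, -25, -46], [0, 0, 0], 1], [[9, -61, -46], [0, 0, 0], 1], [[9, -61, -46], [0, 0, 0], 1]]}}

```text
clock: 12.85
tcp_pos: [0.6314, -0.0733, 0.1042]
orientation: [0.001, 0.158, 0.987, -0.001]
wrist_force: [0.5, -0.5, 0.1]
finger_gap: -0.0002
grip_force: 0.0
```

{"name": "move_arm", "arguments": {"targets": [[[0, 0, 45], [0, 0, 0], 1], [[9, 10, 47], [0, 0, 0], 1], [[17, 18, 47], [0, 0, 0], 1], [[25, 24, 47], [0, 0, 0], 1], [[30, 31, 47], [0, 0, 0], 1]]}}

```text
clock: 13.48
tcp_pos: [0.6131, -0.0322, 0.0579]
orientation: [0.002, 0.156, 0.988, -0.001]
wrist_force: [1.2, -3.6, -0.1]
finger_gap: -0.0002
grip_force: 1.4
```

{"name": "move_arm", "arguments": {"targets": [[[4, 7, 0], [0, 0, 0], 1], [[4, 15, 0], [0, 0, 0], 1], [[1, 22, 0], [0, 0, 0], 1], [[-4, 28, 0], [0, 0, 0], 1], [[-10, 33, 0], [0, 0, 0], 1]]}}

```text
clock: 14.1
tcp_pos: [0.6319, -0.0034, 0.0558]
orientation: [-0.001, 0.156, 0.988, 0.0]
wrist_force: [-2.7, -0.4, -0.5]
finger_gap: 0.0002
grip_force: 0.9
```

```bash
python3 - <<'E'
from h import *
s=env.get_state();f=s['wrist_force'];print(s['clock'],f,s['tcp_pos'],pr(s['tcp_pos']));g=pr(f/1000+C);print("theta",np.degrees(np.arctan2(-g[0],g[1])))
E
```

```text
14.1 [-2.6883 -0.373  -0.498 ] [ 0.6319 -0.0034  0.0558] [-17.0889  22.105   54.3496]
theta 115.59905251894912
```

{"name": "move_arm", "arguments": {"targets": [[[-6, 2, 0], [0, 0, 0], 1], [[-11, 4, 0], [0, 0, 0], 1], [[-16, 5, 0], [0, 0, 0], 1], [[-21, 4, 0], [0, 0, 0], 1]]}}

```text
clock: 14.6
tcp_pos: [0.6529, -0.0062, 0.056]
orientation: [-0.001, 0.156, 0.988, 0.0]
wrist_force: [-4.7, 1.5, 0.4]
finger_gap: -0.0001
grip_force: 1.8
```

{"name": "move_arm", "arguments": {"targets": [[[-3, -1, 0], [0, 0, 0], 1], [[-6, -3, 0], [0, 0, 0], 1], [[-8, -5, 0], [0, 0, 0], 1], [[-9, -6.5, 0], [0, 0, 0], 1]]}}

```text
clock: 15.1
tcp_pos: [0.6601, -0.0156, 0.0565]
orientation: [0.0, 0.156, 0.988, 0.0]
wrist_force: [-2.3, 3.9, 0.7]
finger_gap: 0.0002
grip_force: 1.6
```

```bash
python3 - <<'E'
from h import *
s=env.get_state();f=s['wrist_force'];print(s['clock'],f,s['tcp_pos'],pr(s['tcp_pos']));g=pr(f/1000+C);print("theta",np.degrees(np.arctan2(-g[0],g[1])))
E
```

```text
15.1 [-2.331   3.8855  0.7483] [ 0.6601 -0.0156  0.0565] [13.4626 19.0915 54.9809]
theta 48.66037590458151
```

{"name": "move_arm", "arguments": {"targets": [[[2, 9, 0], [0, 0, 0], 1], [[4, 9, -46], [0, 0, 0], 1], [[6, -25, -46], [0, 0, 0], 1], [[9, -61, -46], [0, 0, 0], 1], [[9, -61, -46], [0, 0, 0], 1]]}}

```text
clock: 15.72
tcp_pos: [0.6327, -0.0732, 0.1031]
orientation: [0.001, 0.158, 0.987, -0.001]
wrist_force: [-0.6, 0.2, 0.5]
finger_gap: 0.0002
grip_force: 0.0
```

{"name": "move_arm", "arguments": {"targets": [[[0, 0, 45], [0, 0, 0], 1], [[9, 5, 48], [0, 0, 0], 1], [[17, 10, 48], [0, 0, 0], 1], [[25, 15, 48], [0, 0, 0], 1], [[28, 19, 48], [0, 0, 0], 1]]}}

```text
clock: 16.35
tcp_pos: [0.6119, -0.0433, 0.0557]
orientation: [0.001, 0.156, 0.988, -0.0]
wrist_force: [0.3, 0.6, 0.6]
finger_gap: -0.0004
grip_force: 0.0
```

{"name": "move_arm", "arguments": {"targets": [[[0, 2, 0], [0, 0, 0], 1], [[0, 4, 0], [0, 0, 0], 1], [[0, 6, 0], [0, 0, 0], 1]]}}

```text
clock: 16.73
tcp_pos: [0.6134, -0.0391, 0.0545]
orientation: [0.0, 0.156, 0.988, -0.001]
wrist_force: [-2.5, -3.0, 3.5]
finger_gap: -0.0004
grip_force: 1.5
```

{"name": "move_arm", "arguments": {"targets": [[[0, 1, 0], [0, 0, 0], 1], [[0, 2, 0], [0, 0, 0], 1], [[0, 3, 0], [0, 0, 0], 1]]}}

```text
clock: 17.1
tcp_pos: [0.614, -0.0365, 0.0543]
orientation: [-0.0, 0.156, 0.988, -0.001]
wrist_force: [-3.6, -7.2, 3.6]
finger_gap: 0.0
grip_force: 3.7
```

```bash
python3 - <<'E'
from h import *
s=env.get_state();f=s['wrist_force'];print(s['clock'],f,s['tcp_pos'],pr(s['tcp_pos']));g=pr(f/1000+C);print("theta",np.degrees(np.arctan2(-g[0],g[1])))
E
```

```text
17.1 [-3.5806 -7.179   3.6118] [ 0.614  -0.0365  0.0543] [-24.0935 -14.8102  52.8445]
theta 171.19149171723876
```

{"name": "move_arm", "arguments": {"targets": [[[0, 1, 0], [0, 0, 0], 1], [[0, 2, 0], [0, 0, 0], 1], [[0, 3, 0], [0, 0, 0], 1]]}}

```text
clock: 17.48
tcp_pos: [0.6143, -0.0357, 0.0544]
orientation: [-0.001, 0.157, 0.988, -0.003]
wrist_force: [-5.2, -13.3, 5.2]
finger_gap: -0.0
grip_force: 7.2
```

{"name": "move_arm", "arguments": {"targets": [[[0, 1, 0], [0, 0, 0], 1], [[0, 2, 0], [0, 0, 0], 1], [[0, 3, 0], [0, 0, 0], 1]]}}

```text
clock: 17.85
tcp_pos: [0.6144, -0.0349, 0.0544]
orientation: [-0.001, 0.158, 0.987, -0.005]
wrist_force: [-7.8, -19.6, 5.8]
finger_gap: -0.0002
grip_force: 10.6
```

```bash
python3 - <<'E'
from h import *
s=env.get_state();f=s['wrist_force'];print(s['clock'],f,s['tcp_pos'],pr(s['tcp_pos']));g=pr(f/1000+C);print("theta",np.degrees(np.arctan2(-g[0],g[1])))
p=env.read_camera("scene");save(p,'s3.png',(220,140,340,230),6)
E
```

```text
17.85 [ -7.8399 -19.6092   5.7582] [ 0.6144 -0.0349  0.0544] [-24.1901 -13.2098  52.9152]
theta 175.90796919890923
```

View pics/s3.png

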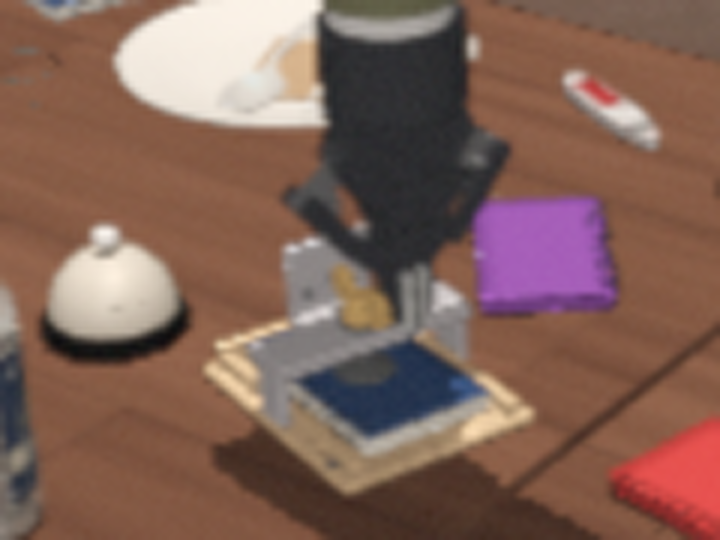

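The wing now lies about along the press's x, and motion has nearly stopped while force rises. I push further to be sure it is at the hard stop.

{"name": "move_arm", "arguments": {"targets": [[[0, 2, 0], [0, 0, 0], 1], [[0, 4, 0], [0, 0, 0], 1], [[0, 4, 0], [0, 0, 0], 1]]}}

```text
clock: 18.27
tcp_pos: [0.6147, -0.034, 0.0545]
orientation: [-0.002, 0.159, 0.987, -0.008]
wrist_force: [-11.5, -27.2, 8.1]
finger_gap: -0.0004
grip_force: 14.7
```

{"name": "move_arm", "arguments": {"targets": [[[0, 2, 0], [0, 0, 0], 1], [[0, 4, 0], [0, 0, 0], 1], [[0, 4, 0], [0, 0, 0], 1]]}}

```text
clock: 18.65
tcp_pos: [0.6151, -0.0328, 0.0546]
orientation: [-0.002, 0.16, 0.987, -0.01]
wrist_force: [-14.6, -34.1, 9.1]
finger_gap: 0.0003
grip_force: 19.1
```

```bash
python3 - <<'E'
from h import *
s=env.get_state();f=s['wrist_force'];print(s['clock'],f,s['tcp_pos'],pr(s['tcp_pos']),s['ft_torque']);g=pr(f/1000+C);print("theta",np.degrees(np.arctan2(-g[0],g[1])))
E
```

```text
18.65 [-14.5716 -34.135    9.0742] [ 0.6151 -0.0328  0.0546] [-24.2471 -11.0026  53.0819] [-6.728   2.7936 -0.0799]
theta 174.58330828930266
```

{"name": "move_arm", "arguments": {"targets": [[[0, -12, 0], [0, 0, 0], 1], [[4, -30, 0], [0, 0, 0], 1], [[4, -30, -60], [0, 0, 0], 1], [[4, -60, -120], [0, 0, 0], 1], [[4, -110, -140], [0, 0, 0], 1]]}}

```text
clock: 19.27
tcp_pos: [0.5828, -0.125, 0.198]
orientation: [0.003, 0.154, 0.988, 0.0]
wrist_force: [0.6, -0.9, -0.2]
finger_gap: 0.0001
grip_force: 0.0
```

{"name": "move_arm", "arguments": {"targets": [[[40, -60, 0], [0, 0, 0], 1], [[80, -110, 0], [0, 0, 0], 1], [[120, -150, 0], [0, 0, 0], 1], [[150, -200, 0], [0, 0, 0], 1], [[150, -200, 0], [0, 0, 0], 1]]}}

```text
clock: 19.9
tcp_pos: [0.374, -0.2714, 0.1943]
orientation: [0.0, 0.159, 0.987, 0.0]
wrist_force: [0.7, 0.3, 0.2]
finger_gap: -0.0003
grip_force: 0.0
```

```bash
python3 - <<'E'
from h import *
print(env.get_state()['tcp_pos'])
a=env.read_camera("scene");p=env.read_camera("top")
for n,q in(("s",a),("t",p)):
  for t in("wings","foot","order_pad","bridge"):
    for d in env.landmark_of(t,q)[:3]:
      c=pr(d["centre"])
      if abs(c[0])<60 and abs(c[1])<40: print(n,t,c,d["confidence"])
A=cv2.cvtColor(a["pixels"],4)[155:220,240:320]
B=cv2.cvtColor(p["pixels"],4)[140:205,270:350]
cv2.imwrite('pics/f.png',cv2.resize(np.hstack([A,B]),None,fx=5,fy=5,interpolation=2))
E
```

```text
[ 0.374  -0.2714  0.1943]
s wings [ 2.8965  1.4492 60.3   ] 0.44
s wings [34.2674  3.7982 84.6   ] 0.22
s foot [-0.4317 -1.6074 62.5   ] 0.75
s foot [ 1.7168 -1.7614 20.8   ] 0.49
s order_pad [ 0.8533 -0.0426  7.6   ] 0.66
s bridge [ 3.4336  1.4107 51.1   ] 0.84
t wings [-1.9499  0.8473 66.5   ] 0.52
t foot [-2.0877 -0.0365 18.8   ] 0.6
t order_pad [4.0133 2.2255 9.1   ] 0.61
t bridge [ 2.3573 -1.1371 48.7   ] 0.84
```

View pics/f.png

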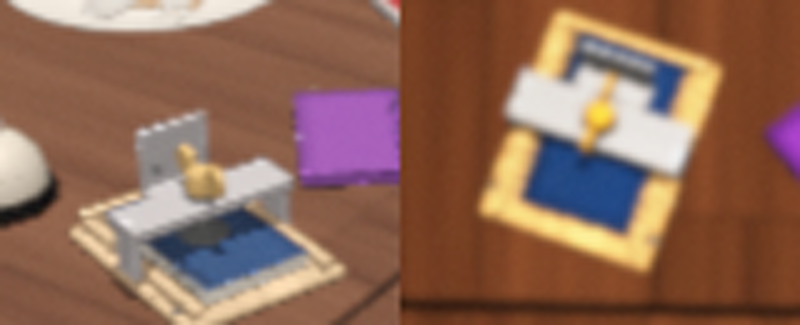

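The top view shows the wings in line with the press axis (within about 2°) and the pad against the lip. The foot reads at z≈19 mm, which is the pad's top, so the screw is at its hard stop.

```bash
python3 -c "
from h import *
print(env.hand_in())"
```

```text
the job is handed in; nothing more can be done
None
```

The order pad is fully home against the rear lip, the thumbscrew is tightened to its hard stop with the foot on the pad, and the job is handed in at about 20 s on the robot's clock; no verdict came back.

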